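Slide the gear pallet past the spring stop

ROBOT

A 7-joint arm with a two-finger parallel gripper is mounted at the origin on the work surface. World frame = base frame: x ahead of the robot, y to its left, z up, the work surface at z = 0. Lengths are in m, angles in rad, forces in N, time in s.
With the tool pointing down it reaches from about 0.425 to 0.925 m from the base axis. Payload 6.8 kg.
Tool frame: the origin (TCP) lies at the very end of the fingers, on their centre line; the grasp point (between the pads) lies 19 mm behind it; z points along the fingers, y is the line along which they close (so a half turn about z gives the same grasp; the last joint's range is limited). The gripper opens to 85 mm and grips with 20 to 120 N. Pads are 22 mm wide; open, the fingers measure 114 mm over their backs; the gripper's body (76 mm by 85 mm) begins 54 mm behind the grasp point. The pads swing forward as they close: fully open they stand 13 mm farther back than shut.
Start: joints at [-1.253, 0.477, 0.022, 1.555, -0.011, 1.109, -0.083], TCP at [0.279, 0.615, 0.231] pointing down, gripper open.
Joint ranges: [-2.96, 2.96], [-0.34, 2.1], [-1.41, 1.46], [0.24, 2.44], [-1.37, 4.51], [0.17, 1.92], [-2.96, 2.96]. Speed limits (rad/s): [2.39, 2.39, 3.14, 3.14, 3.14, 3.14, 3.14].

INTERFACE

Orientations are given as a unit quaternion [w, x, y, z].
In Python, from station import telemetry, viewer, job, search_frame, cut_out gives the robot as it stands. The module is installed in compiled form; this text tells all that it offers.
- The arm moves only by the shell command python3 -m crank 'ROWS' [FORCE]. ROWS is JSON, a list of rows, each an object with "delta_rot": the turn, a rotation vector about the tool's x, y, z in degrees, a list of three; "xyz": the shift along the tool's x, y, z in m, a list of three; "fingers": the gripper command: -1 is fully open, 1 is shut, values between are in proportion. In form: [{"delta_rot": [ax, ay, az], "xyz": [dx, dy, dz], "fingers": fingers}, ...]. A call has 1 to 10 rows; each row is the pose to reach, as a shift and turn from the pose commanded when the call began, along the tool's axes at that moment; what a row does not reach only later rows make up. A row lasts 1/10 s, in which the tool goes at most 50 mm and 8.59 degrees, less where a joint would pass 70% of its speed; a pose out of reach is approached as far as the arm can. A call with a gripper value outside its range is refused whole. The fingers move at their own pace and stop on an object; FORCE is the grip in N (left out, the last holds). Time passes only in rows, so rows that repeat a pose let the fingers close. It gives the time, the measured TCP pose, the force, the opening and the grip force at its end, in the units of the state.
- telemetry.get_obs(): the state, without advancing time (a new reading comes with each control period).
- viewer.read_camera(name): name is "scene" or "top" or "wrist"; returns a dict with "img" (420x560x3 uint8, red, green, blue), "fx", "fy", "cx", "cy" (pixels), "k1" (the pictures are not rectified: a ray, as slopes to the right and down, at radius r is drawn at 1 + k1 r^2 times it, then the intrinsics apply), "origin" and "rotation" of the camera in the world. Camera axes: x right, y up, looking along -z (the intrinsics and any distortion apply to the point x, -y, -z); pixel columns grow to the right and rows downward; lengths in m; the calibration is good to about 2 mm. A picture is of the moment at which its call begins. There is no depth.
- job.hand_in(): hands the job in; it is judged then, once.
Trained networks look in the newest picture that a camera, given by its name, has taken for a name from the list of things; names that differ only in an ending like _2 or _b are one class to them, and where a whole thing is asked for, a point or a joint stands for the part that bears it (a point fixed in the world has none). Each returns a list of dicts, best first, with "score" (0 to 1); they miss things now and then, are a little off and sometimes report something else, mostly with a low value. They report only what shows in the picture. A call takes as long as a camera call. They do not tell look-alikes from the thing itself.
- search_frame(camera, thing): "pixel" ([column, row] in pixels, amid what is visible of it).
- cut_out(camera, thing): "pixels" (420x560 bool, what is visible of it) and "pixel" ([column, row] in pixels, amid what is visible of it).
The state is a dict: "t": time; "q": joint angles; "joint_vel": joint speeds; "joint_torque": joint torques, N m; "eef_pos": TCP position; "tool_rot": TCP orientation; "contact_force": force on the tool from outside, world axes, zero at the start; "torque": the same for the moment, N m; "gripper_width": opening from 0.0 (shut) to 1.0 (fully open); "grasp_force": force on a finger pad.
Only numpy, scipy, OpenCV 4.12 (cv2) and the standard library are available. Lean on these libraries where they do the work, as an engineer would, in place of code of your own. Each camera call takes 0.05 s, during which the arm holds its last target. There are 200 camera calls.

TASK

Press the red release bar down to sink the two spring stop pins and, keeping it pressed, push the blue gear pallet along its track past the pins until it is up against the end stop; then let the bar spring back up so that the pins lock the pallet in. Only press and push with the fingers: do not lift or tip the pallet, keep the bar down the whole way past the pins, and leave the other things on the bench where they are.

Things in the scene. Friction and masses are not known exactly. Their poses are not given: they have to be found in the camera images.
- bed: Aluminium slide bed with grey guides, fixed, 94 wide (x) x 325 mm long (y -175 to +150). Origin on the bench, mid-width; y = the way the pallet must travel, z up. Track floor 30 mm above the origin; channel 66 mm wide, guides 14 mm above the floor; end stop's face at y = +131 mm, 34 mm above the floor. Place and yaw vary.
- pallet: Loose blue pallet with brass gear and steel post, 62 wide (x) x 80 long (y) mm, 0.18-0.35 kg. Origin: centre of its underside, on the track floor; axes as the bed's. A tunnel 30 wide x 18 mm high straddles the red bar. Flat rear face at y = -40 mm, over the bar from 18 to 40 mm above the underside; post's top 52 mm up. It starts 5 to 50 mm short of the pins.
- stop (a joint): Travel of the red release bar and stop pins (one rigid part), m: 0 up (locked), 0.012 fully down. The spring pushes up with about 4 N at the top, 7 N fully down. The pins are below the track's floor from 0.007 on. Pressing anywhere along the bar works; it stays level.
- bar_top (a point): Point on the red release bar's top face near its rear end, on the track's centre line at bed y = -140 mm; moves with the bar. The bar is 20 mm wide, runs from bed y = -165 to +60 mm; its top is 15 mm above the track floor when up, 3 mm when fully down. Behind the pallet it lies open to the fingers.
- gate (a point): Point on the track's floor on the centre line, level with the two steel stop pins (at bed y = +40 mm). Each pin is 10 wide x 8 mm long, centred 22 mm either side of the centre line, and stands 7 mm above the floor when up; the pins block the pallet's runners. The fingers may pass between or over the sunk pins.
- home (a point): Where the pallet's origin lies when the pallet is up against the end stop (bed y = +91 mm, on the track's floor); its rear face is then 7 mm beyond the pins. Axes as the bed's.
- spool: Bystander: spool of purple wire with black flanges, standing, 50 mm across, 40 mm high; origin under its centre.
- jar: Bystander: amber glass jar, 48 mm across, 50 mm high; origin under its centre.
- tin: Bystander: round tin, 52 mm across, 35 mm high; origin under its centre.
- loupe: Bystander: black eyepiece loupe, 40 mm across, 26 mm high; origin under its centre.
- gear: Bystander: dark steel gear lying flat, 59 mm across, 10 mm high; origin under its centre.
- tweezers: Bystander: steel tweezers lying flat along their x axis, 130 mm long, 5 mm high; origin on the bench at mid-length.
- driver: Bystander: screwdriver lying along its x axis, 140 mm long; origin beneath it on the bench.
Things that resemble listed ones, but are neither listed nor needed, are in the scene too. Of the things like the pallet, leave any that is orange; of the rest the larger one is meant.

How it is judged:
On the way, in this order (a step that is already met when the one before it is completed fails the run):
1. the bar is pressed so that the pins are sunk, with the pallet not yet past the pins (value of joint stop above 0.0065 m and y of pallet in the frame of home below -0.055 m), for 0.1 s.
2. the pallet is half-way over the sunk pins, the bar held down by the fingers (value of joint stop above 0.006 m and y of pallet in the frame of home between -0.045 and -0.008 m and contact force between the fingers and stop above 0.5 N), for 0.05 s.
At the end, for the whole second after the job is handed in: The pallet lies flat in its track, its rear beyond the stop pins and its front within 7 mm of the end stop, at rest; the bar and pins are back up (within 2 mm) (y of pallet in the frame of home between -0.007 and 0.003 m and value of joint stop below 0.002 m and z of pallet in the frame of home below 0.002 m and angle between pallet's own z axis and vertical below 0.04 rad and linear speed of pallet below 0.01 m/s); the robot touches nothing.
It fails at once if the pallet is lifted more than 4 mm or tipped (also by pins let up beneath it) (z of pallet in the frame of bed above 0.034 m or angle between pallet's own z axis and vertical above 0.12 rad).
It fails at once if another thing on the bench is moved more than 15 mm or knocked over (distance of any of spool, jar, tin, loupe, gear, tweezers, driver from where it was at the start of the episode above 0.015 m or angle between any of spool, jar, tin, loupe's own z axis and vertical above 0.5 rad).
It also fails if it takes over 48 s, if anything falls off the work surface, if the arm or the gripper's body presses on something with over 40 N, if the wrist force passes 120 N, or if a joint passes its speed limit or range.

## Working session

There is one attempt and no reset: what is moved stays moved. The work goes in short steps, Python scripts to look and compute and a shell command to move; the robot and the scene stay as the last step left them, time stands still between calls to the robot, and variables do not carry over. Pictures are saved under pics/ and viewed, at most 10 in all, crops included, and the job is handed in when it is done.

```bash
mkdir -p pics
cat > h.py <<'E'
import numpy as np, cv2, json
from scipy.spatial.transform import Rotation as R
from station import telemetry, viewer, job, search_frame, cut_out
def ray(c,px):
    K=np.array([[c["fx"],0,c["cx"]],[0,c["fy"],c["cy"]],[0,0,1.]])
    u=cv2.undistortPoints(np.array([[px]],float),K,np.array([c["k1"],0,0,0,0.]))[0,0]
    d=np.array(c["rotation"]).reshape(3,3)@np.array([u[0],-u[1],-1.])
    return np.array(c["origin"]),d/np.linalg.norm(d)
def at_z(c,px,z):
    o,d=ray(c,px); return o+d*(z-o[2])/d[2]
def tri(c1,p1,c2,p2):
    o1,d1=ray(c1,p1);o2,d2=ray(c2,p2)
    s=np.linalg.lstsq(np.stack([d1,-d2],1),o2-o1,rcond=None)[0]
    a,b=o1+s[0]*d1,o2+s[1]*d2
    return (a+b)/2,np.linalg.norm(a-b)
def proj(c,P):
    q=np.array(c["rotation"]).reshape(3,3).T@(np.array(P)-c["origin"]); x,y=q[0]/-q[2],-q[1]/-q[2]
    f=1+c["k1"]*(x*x+y*y); return np.array([c["fx"]*x*f+c["cx"],c["fy"]*y*f+c["cy"]])
def save(c,n): cv2.imwrite("pics/"+n,c["img"][:,:,::-1])
E
python3 - <<'E'
from h import *
cs={n:viewer.read_camera(n) for n in ("scene","top")}
for n,c in cs.items():
    print(n,c["origin"],c["k1"],c["fx"]); save(c,n+"0.png")
    for t in ("pallet","bar_top","bed"):
        for m in cut_out(n,t):
            print(t,m["score"],m["pixel"],m["pixels"].sum())
o=telemetry.get_obs();print(o)
cv2.imwrite("pics/both.png",np.hstack([cs["scene"]["img"],cs["top"]["img"]])[:,:,::-1])
E
```

```text
scene [1.47057461 0.27110043 0.87897313] -0.14013395048038482 444.55801054632644
pallet 0.85 [246.0, 181.8] 497
pallet 0.76 [252.5, 212.6] 556
pallet 0.56 [307.7, 201.4] 246
bar_top 0.79 [269.8, 230.0] 364
bar_top 0.49 [248.3, 263.0] 347
bar_top 0.4 [273.5, 198.8] 255
bed 0.77 [279.3, 237.4] 2866
top [ 0.31693053 -0.00312431  1.20408455] -0.09511123079202412 495.534179125179
pallet 0.97 [269.2, 286.9] 429
pallet 0.55 [323.6, 219.2] 982
bar_top 0.96 [307.0, 211.1] 477
bed 0.97 [299.8, 206.6] 4731
{'t': 0.4, 'q': array([-1.25312379,  0.47713481,  0.02240875,  1.55553116, -0.01150771,
        1.10930139, -0.08308162]), 'joint_vel': array([-1.58654184e-04,  5.91829934e-04,  2.36182932e-04, -7.94090150e-04,
       -6.02402868e-05,  1.41529912e-03,  1.87527420e-03]), 'joint_torque': array([-2.32223858e-03, -5.95628965e+01,  1.60346769e+00, -2.81119823e+01,
        1.23802928e-02,  3.91809750e-03, -3.30431703e-05]), 'eef_pos': array([0.27876982, 0.61467819, 0.23116213]), 'tool_rot': array([-2.20317084e-05,  2.11289357e-01,  9.77423548e-01, -1.21131132e-04]), 'contact_force': array([-0.41331623, -0.25954712, -0.40091399]), 'torque': array([ 0.09409583,  0.00714378, -0.04232912]), 'grasp_force': 0.0, 'gripper_width': 1.0020260730808657}
```

View pics/top0.png

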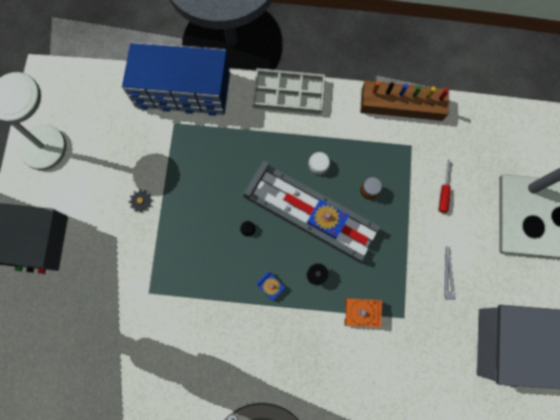

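View pics/scene0.png

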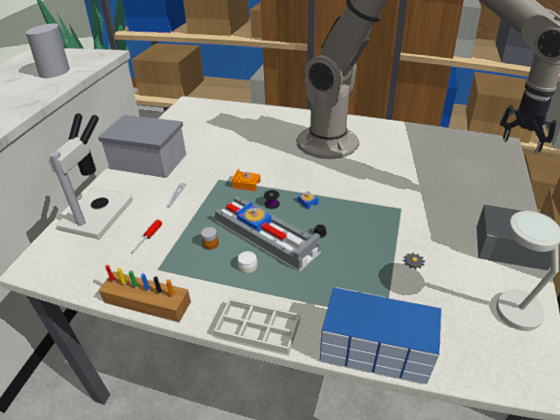

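The top picture shows the bed from its end stop at about (262,178) to its rear at about (370,250), with the red bar along it. There are three things like the pallet:
- Blue in the bed at (326,216), the larger of the two blue ones, so this is the one meant.
- Small blue at (271,287), on the mat.
- Orange at (365,313), to be left alone.

In the scene picture these are at (255,213), (308,200) and (246,181).

Run:
```python
from h import *
T=viewer.read_camera("top"); S=viewer.read_camera("scene")
def masks(c,x0,x1,y0,y1):
    h=cv2.cvtColor(c["img"],cv2.COLOR_RGB2HSV); m=((h[...,0]<6)|(h[...,0]>174))&(h[...,1]>150)&(h[...,2]>80)
    z=np.zeros_like(m); z[y0:y1,x0:x1]=m[y0:y1,x0:x1]; return z
for c,w in ((T,(260,385,170,255)),(S,(215,300,195,250))):
    ys,xs=np.nonzero(masks(c,*w)); p=np.stack([xs,ys],1).astype(float)
    m=p.mean(0); v=np.linalg.svd(p-m)[2][0] if 0 else np.linalg.eigh(np.cov((p-m).T))[1][:,1]
    s=(p-m)@v; a,b=m+v*(s.min()-.5),m+v*(s.max()+.5); print(len(p),a,b)
    if c is T: ta,tb=a,b
    else: sa,sb=a,b
if True:
    for i in (ta,tb):
        for j in (sa,sb): print(i,j,*tri(T,i,S,j))
A,B=at_z(T,ta,.045),at_z(T,tb,.045); print(A,B,np.linalg.norm(A-B),np.degrees(np.arctan2(*(A-B)[[1,0]])))
big=np.hstack([cv2.resize(T["img"][150:270,230:400],(510,360),interpolation=2),cv2.resize(S["img"][190:275,205:275],(290,360),interpolation=2)])
cv2.imwrite("pics/crop.png",big[:,:,::-1])
```

```text
388 [366.75049365 241.47421254] [284.94645685 195.86280614]
228 [285.23028023 237.60956666] [226.33066359 204.39568727]Traceback (most recent call last):
  File "<stdin>", line 14, in <module>
  File "h.py", line 12, in tri
    o1,d1=ray(c1,p1);o2,d2=ray(c2,p2)
          ~~~^^^^^^^
  File "h.py", line 7, in ray
    d=np.array(c["rotation"]).reshape(3,3)@np.array([u[0],-u[1],-1.])
      ~~~~~~~~~~~~~~~~~~~~~~~~~~~~~~~^^^^^
ValueError: cannot reshape array of size 4 into shape (3,3)
```

Rotation is a quaternion; I'll convert it.

```bash
sed -i 's/np.array(c\["rotation"\]).reshape(3,3)/R.from_quat(np.roll(c["rotation"],-1)).as_matrix()/' h.py
python3 - <<'E'
from h import *
T=viewer.read_camera("top"); S=viewer.read_camera("scene")
ta,tb=[366.75,241.47],[284.95,195.86]; sb,sa=[285.2,237.6],[226.3,204.4]
print(T["rotation"],tri(T,ta,S,sa),tri(T,tb,S,sb))
A,B=at_z(T,ta,.045),at_z(T,tb,.045); d=B-A
print(A,B,np.linalg.norm(d),"travel dir deg",np.degrees(np.arctan2(d[1],d[0])))
o=telemetry.get_obs(); print(o["tool_rot"])
M=R.from_quat(np.roll(o["tool_rot"],-1)).as_matrix();print(M.round(3))
W=viewer.read_camera("wrist"); print("wrist cam in tool",M.T@(W["origin"]-o["eef_pos"]), M.T@R.from_quat(np.roll(W["rotation"],-1)).as_matrix().round(3),W["fx"])
big=np.hstack([cv2.resize(T["img"][150:270,230:400],(510,360),interpolation=2),cv2.resize(S["img"][190:275,205:275],(290,360),interpolation=2)])
cv2.imwrite("pics/crop.png",big[:,:,::-1])
E
```

```text
[ 0.73558444  0.07645577 -0.0735179  -0.66907784] (array([ 0.50939919, -0.2051035 ,  0.04142664]), np.float64(0.006801453509088462)) (array([0.60148813, 0.00316155, 0.03720303]), np.float64(0.0023375249725382232))
[ 0.50772051 -0.20119147  0.045     ] [0.59988531 0.00199571 0.045     ] 0.22311293247886854 travel dir deg 65.60116698779423
[-5.52341050e-06  2.11307492e-01  9.77419635e-01  1.94028966e-05]
[[-0.911  0.413 -0.   ]
 [ 0.413  0.911  0.   ]
 [ 0.     0.    -1.   ]]
wrist cam in tool [ 0.06921094  0.00056361 -0.14206443] [[ 1.10106384e-03  9.63577643e-01  2.68577315e-01]
 [ 9.99831879e-01 -1.13973191e-03 -9.91595034e-04]
 [ 3.56102013e-05  2.69018265e-01 -9.62994934e-01]] 295.9765747599347
```

View pics/crop.png

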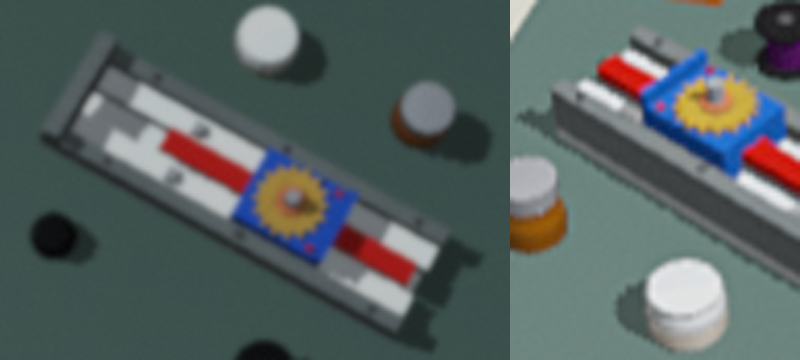

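The crop confirms the choice: the large blue pallet with brass gear and steel post sits in the bed over the red bar, while the white jar-like things and the loupe stand clear of the bed. The bar measures 223 mm against 225 mm given, and it triangulates at a height of about 0.04 m. The travel direction is 65.6°, so the tool's y axis is already aligned with the bed's y. I'll hover over the bar at about bed y = -130.

```bash
python3 -m crank '[{"delta_rot":[0,0,0],"xyz":[-0.05,-0.05,0],"fingers":1},{"delta_rot":[0,0,0],"xyz":[-0.27,-0.305,0],"fingers":1},{"delta_rot":[0,0,0],"xyz":[-0.27,-0.305,0],"fingers":1},{"delta_rot":[0,0,0],"xyz":[-0.27,-0.305,0],"fingers":1},{"delta_rot":[0,0,0],"xyz":[-0.27,-0.305,0],"fingers":1},{"delta_rot":[0,0,0],"xyz":[-0.27,-0.305,0],"fingers":1},{"delta_rot":[0,0,0],"xyz":[-0.27,-0.305,0],"fingers":1},{"delta_rot":[0,0,0],"xyz":[-0.27,-0.305,0],"fingers":1},{"delta_rot":[0,0,0],"xyz":[-0.27,-0.305,0],"fingers":1},{"delta_rot":[0,0,0],"xyz":[-0.27,-0.305,0],"fingers":1}]' 40
```

```text
t: 1.65
eef_pos: [0.3993, 0.224, 0.2317]
tool_rot: [0.0, 0.213, 0.977, 0.0]
contact_force: [-0.3, 1.1, -0.4]
gripper_width: -0.001
grasp_force: 0.0
```

```bash
python3 -m crank '[{"delta_rot":[0,0,0],"xyz":[-0.274,-0.307,0.03],"fingers":1},{"delta_rot":[0,0,0],"xyz":[-0.274,-0.307,0.03],"fingers":1},{"delta_rot":[0,0,0],"xyz":[-0.274,-0.307,0.06],"fingers":1},{"delta_rot":[0,0,0],"xyz":[-0.274,-0.307,0.06],"fingers":1},{"delta_rot":[0,0,0],"xyz":[-0.274,-0.307,0.06],"fingers":1},{"delta_rot":[0,0,0],"xyz":[-0.274,-0.307,0.06],"fingers":1},{"delta_rot":[0,0,0],"xyz":[-0.274,-0.307,0.06],"fingers":1},{"delta_rot":[0,0,0],"xyz":[-0.274,-0.307,0.06],"fingers":1},{"delta_rot":[0,0,0],"xyz":[-0.274,-0.307,0.06],"fingers":1},{"delta_rot":[0,0,0],"xyz":[-0.274,-0.307,0.06],"fingers":1}]'
python3 - <<'E'
from h import *
W=viewer.read_camera("wrist"); save(W,"w1.png"); o=telemetry.get_obs(); print(o["t"],o["eef_pos"],o["tool_rot"],W["origin"])
np.savez("w1.npz",**W)
E
```

```text
t: 2.65
eef_pos: [0.5226, -0.1685, 0.1706]
tool_rot: [-0.0, 0.212, 0.977, -0.001]
contact_force: [-0.8, 0.4, 0.0]
gripper_width: -0.0
grasp_force: 0.0
2.7 [ 0.52232716 -0.16635837  0.1707012 ] [-3.56791726e-04  2.11098039e-01  9.77464827e-01  5.41989659e-05] [ 0.45992274 -0.13914832  0.31265429]
```

View pics/w1.png

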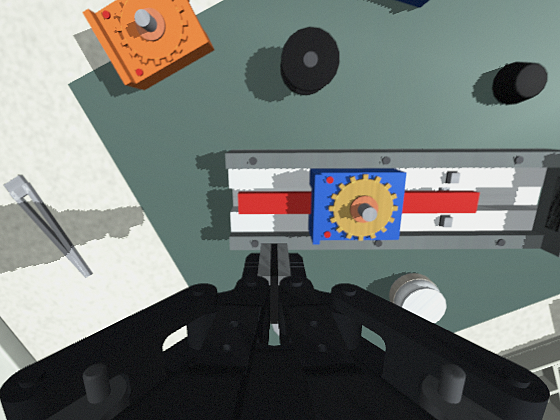

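The wrist view shows the bed running left to right. The red bar's rear end is at about (238,203) and its front end at (478,202). The pallet's rear edge is at column 311 and the pins are at (452,177) and (446,221).

Run:
```python
from h import *
W=dict(np.load("w1.npz")); T=viewer.read_camera("top")
h=cv2.cvtColor(W["img"],cv2.COLOR_RGB2HSV); m=((h[...,0]<6)|(h[...,0]>174))&(h[...,1]>150)&(h[...,2]>80)
def line(x):
    r=np.nonzero(m[170:235,x])[0]+170; return [x,(r.min()+r.max())/2],len(r)
xs=np.nonzero(m[202,200:500])[0]+200; print(xs.min(),xs.max())
a,b=xs.min()-.5,xs.max()+.5
pa,pb=[a,line(xs.min()+3)[0][1]],[b,line(xs.max()-3)[0][1]]
print(pa,pb,line(xs.min()+3)[1])
print("tri",tri(W,pa,T,[366.75,241.47]),tri(W,pb,T,[284.95,195.86]))
A,B=at_z(W,pa,.045),at_z(W,pb,.045); d=(B-A)[:2]; L=np.linalg.norm(d); d/=L
print(A,B,L,np.degrees(np.arctan2(d[1],d[0])))
n=np.array([d[1],-d[0]])
bed=lambda P:((P[:2]-A[:2])@n,(P[:2]-A[:2])@d-.165)
for nm,px,z in(("pins",(452,176),.037),("pin",(445,221),.037),("bolt",(253,160),.044),("bolt",(255,243),.044),("pallet rear top L",(311,170),.07),("rear R",(313,243),.07)): print(nm,np.round(bed(at_z(W,px,z)),4))
# side guide edges at mid column
o=telemetry.get_obs(); print("tcp bed",bed(o["eef_pos"]))
X=T["img"];
```

```text
239 477
[np.float64(238.5), np.float64(202.5)] [np.float64(477.5), np.float64(202.0)] 22
tri (array([ 0.51528376, -0.20702221,  0.00753486]), np.float64(0.0030064690024191217)) (array([0.59815342, 0.00199958, 0.05181678]), np.float64(0.00014827099594448873))
[ 0.50971331 -0.1981923   0.045     ] [0.60169187 0.00571471 0.045     ] 0.22369203349032024 65.7207713920855
pins [-0.0232  0.0357]
pin [0.0213 0.0359]
bolt [-0.0393 -0.1507]
bolt [ 0.0411 -0.1504]
pallet rear top L [-0.034  -0.1013]
rear R [ 0.0305 -0.0975]
tcp bed (np.float64(-0.0022170022387250944), np.float64(-0.1297683414198698))
```

```bash
python3 - <<'E'
from h import *
W=dict(np.load("w1.npz")); S=viewer.read_camera("scene")
print(tri(W,[238.5,202.5],S,[226.3,204.4]),tri(W,[477.5,202],S,[285.2,237.6]))
E
python3 -m crank '[{"delta_rot":[0,0,0],"xyz":[-0.002,0,0.05],"fingers":1},{"delta_rot":[0,0,0],"xyz":[-0.002,0,0.09],"fingers":1},{"delta_rot":[0,0,0],"xyz":[-0.002,0,0.114],"fingers":1},{"delta_rot":[0,0,0],"xyz":[-0.002,0,0.114],"fingers":1},{"delta_rot":[0,0,0],"xyz":[-0.002,0,0.114],"fingers":1}]'
```

```text
(array([ 0.51141472, -0.20306279,  0.04287372]), np.float64(0.008880932397384777)) (array([0.60428041, 0.0065741 , 0.04101271]), np.float64(0.002671838313111251))
t: 3.3
eef_pos: [0.5238, -0.1666, 0.0579]
tool_rot: [0.0, 0.21, 0.978, 0.0]
contact_force: [1.9, -1.2, 0.2]
gripper_width: -0.003
grasp_force: 0.0
```

```bash
python3 -m crank '[{"delta_rot":[0,0,0],"xyz":[0,0,0.010],"fingers":1},{"delta_rot":[0,0,0],"xyz":[0,0,0.016],"fingers":1},{"delta_rot":[0,0,0],"xyz":[0,0,0.016],"fingers":1},{"delta_rot":[0,0,0],"xyz":[0,0,0.016],"fingers":1}]'
python3 - <<'E'
from h import *
W=viewer.read_camera("wrist"); save(W,"w2.png"); o=telemetry.get_obs(); print(o["eef_pos"],o["contact_force"])
E
```

```text
t: 3.7
eef_pos: [0.5247, -0.1678, 0.0422]
tool_rot: [0.001, 0.211, 0.977, 0.0]
contact_force: [3.3, 3.4, 5.0]
gripper_width: 0.001
grasp_force: 2.2
[ 0.52469573 -0.16780049  0.0421963 ] [2.74314988 2.1121743  4.66174154]
```

View pics/w2.png

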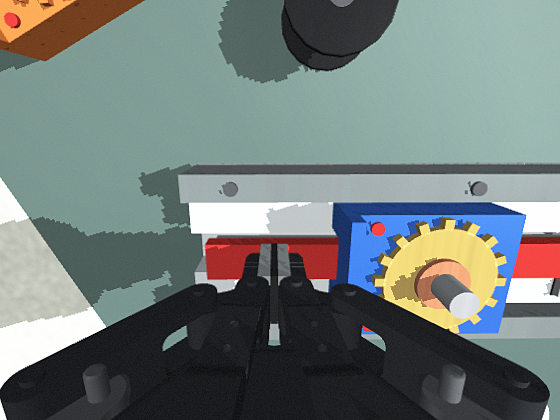

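The fingers touch the bar: 4.7 N upward at z = 0.042, which fits a bar top at 0.045. The closed linkages flare along bed y, towards the gear at (440,270). I'll lift and turn the tool 90° so they flare sideways over the guides instead.

```bash
python3 -c "
from h import *
print(telemetry.get_obs()['q'])"
python3 -m crank '[{"delta_rot":[0,0,0],"xyz":[0,0,-0.03],"fingers":1},{"delta_rot":[0,0,0],"xyz":[0,0,-0.06],"fingers":1},{"delta_rot":[0,0,-8],"xyz":[0,0,-0.06],"fingers":1},{"delta_rot":[0,0,-16],"xyz":[0,0,-0.06],"fingers":1},{"delta_rot":[0,0,-24],"xyz":[0,0,-0.06],"fingers":1},{"delta_rot":[0,0,-32],"xyz":[0,0,-0.06],"fingers":1},{"delta_rot":[0,0,-40],"xyz":[0,0,-0.06],"fingers":1},{"delta_rot":[0,0,-45],"xyz":[0,0,-0.06],"fingers":1}]'
python3 -c "
from h import *
print(telemetry.get_obs()['q'])"
```

```text
[-0.08097861  0.55672517  0.35803625  2.0154071  -0.32524237  0.62114073
  1.63921165]
t: 4.55
eef_pos: [0.5221, -0.1686, 0.101]
tool_rot: [-0.001, -0.181, 0.983, 0.0]
contact_force: [0.9, -0.3, -0.0]
gripper_width: -0.002
grasp_force: 0.0
[ 0.03121011  0.441398    0.21071255  1.98202108 -0.1332603   0.73287092
  2.25651427]
```

Turning this way would bring joint 7 close to its limit, so I'll turn the opposite way; the fingers are symmetric, so it makes no difference to the press.

```bash
python3 -m crank '[{"delta_rot":[0,0,8],"xyz":[0,0,0],"fingers":1},{"delta_rot":[0,0,16],"xyz":[0,0,0],"fingers":1},{"delta_rot":[0,0,24],"xyz":[0,0,0],"fingers":1},{"delta_rot":[0,0,32],"xyz":[0,0,0],"fingers":1},{"delta_rot":[0,0,40],"xyz":[0,0,0],"fingers":1},{"delta_rot":[0,0,48],"xyz":[0,0,0],"fingers":1},{"delta_rot":[0,0,56],"xyz":[0,0,0],"fingers":1},{"delta_rot":[0,0,64],"xyz":[0,0,0],"fingers":1},{"delta_rot":[0,0,70],"xyz":[0,0,0],"fingers":1}]' >/dev/null; python3 -m crank '[{"delta_rot":[0,0,8],"xyz":[0,0,0],"fingers":1},{"delta_rot":[0,0,16],"xyz":[0,0,0],"fingers":1},{"delta_rot":[0,0,24],"xyz":[0,0,0],"fingers":1},{"delta_rot":[0,0,32],"xyz":[0,0,0],"fingers":1},{"delta_rot":[0,0,40],"xyz":[0,0,0],"fingers":1},{"delta_rot":[0,0,48],"xyz":[0,0,0],"fingers":1},{"delta_rot":[0,0,56],"xyz":[0,0,0],"fingers":1},{"delta_rot":[0,0,65],"xyz":[0,0,0],"fingers":1},{"delta_rot":[0,0,65],"xyz":[0,0,0],"fingers":1}]'
python3 - <<'E'
from h import *
o=telemetry.get_obs(); print(o["q"])
M=R.from_quat(np.roll(o["tool_rot"],-1)).as_matrix(); print(np.degrees(np.arctan2(M[1,0],M[0,0])))
W=viewer.read_camera("wrist"); save(W,"w3.png"); np.savez("w3.npz",**W)
E
```

```text
t: 6.35
eef_pos: [0.5223, -0.1681, 0.1009]
tool_rot: [-0.0, 0.841, 0.541, -0.001]
contact_force: [-0.3, -0.4, 0.1]
gripper_width: -0.003
grasp_force: 0.0
[-0.4202399   0.57616317  0.82723494  2.00956156 -0.58516448  0.81031343
  0.32047733]
65.49262295213637
```

View pics/w3.png

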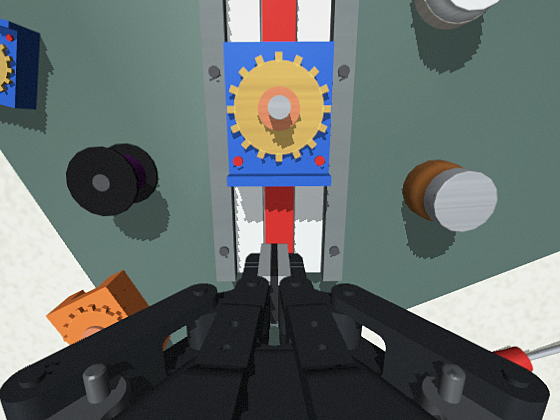

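The tool is now turned and looks forward along the bed. The pallet's rear edge is at row 185, the bar is centred near column 280 and the fingertips are at about (274,250). The spool at (110,180) and the jar at (450,195) are outside the sweep. Next I'll check the fingers' offset from the bar.

Run:
```python
from h import *
W=dict(np.load("w3.npz")); o=telemetry.get_obs(); M=R.from_quat(np.roll(o["tool_rot"],-1)).as_matrix()
h=cv2.cvtColor(W["img"],cv2.COLOR_RGB2HSV); m=((h[...,0]<6)|(h[...,0]>174))&(h[...,1]>150)&(h[...,2]>60)
for r in (5,30,205,235):
    x=np.nonzero(m[r,240:320])[0]+240; P=at_z(W,[(x.min()+x.max())/2,r],.045); print(r,x.min(),x.max(),(M.T@(P-o["eef_pos"])).round(4))
for px in((230,186),(330,186)): print((M.T@(at_z(W,px,.07)-o["eef_pos"])).round(4))
print(o["eef_pos"])
```

```text
5 262 295 [0.1364 0.002  0.0558]
30 263 295 [0.1234 0.0023 0.0558]
205 265 292 [0.0154 0.0022 0.056 ]
235 265 292 [-0.0067  0.0023  0.056 ]
[ 0.0339 -0.027   0.031 ]
[0.0338 0.0324 0.0309]
[ 0.52248117 -0.16817645  0.10097167]
```

Bar and travel line up, with a 2 mm sideways correction to make. The rear face is 34 mm ahead of the TCP. I'll press about 9.5 mm down.

```bash
python3 -m crank '[{"delta_rot":[0,0,0],"xyz":[0,0.002,0.035],"fingers":1},{"delta_rot":[0,0,0],"xyz":[0,0.002,0.052],"fingers":1},{"delta_rot":[0,0,0],"xyz":[0,0.002,0.060],"fingers":1},{"delta_rot":[0,0,0],"xyz":[0,0.002,0.0655],"fingers":1},{"delta_rot":[0,0,0],"xyz":[0,0.002,0.0655],"fingers":1},{"delta_rot":[0,0,0],"xyz":[0,0.002,0.0655],"fingers":1},{"delta_rot":[0,0,0],"xyz":[0,0.002,0.0655],"fingers":1}]'
python3 - <<'E'
from h import *
W=viewer.read_camera("scene"); save(W,"s4.png"); V=viewer.read_camera("wrist")
cv2.imwrite("pics/s4c.png",np.hstack([cv2.resize(W["img"][170:290,190:340],(450,360),interpolation=2),V["img"][0:300:1,170:390][:, :]if 0 else cv2.resize(V["img"][0:300,130:430],(350,360))])[:,:,::-1])
E
```

```text
t: 7.1
eef_pos: [0.5239, -0.1685, 0.0363]
tool_rot: [-0.001, 0.84, 0.542, -0.0]
contact_force: [-4.0, 2.9, 6.5]
gripper_width: 0.004
grasp_force: 3.1
```

View pics/s4c.png

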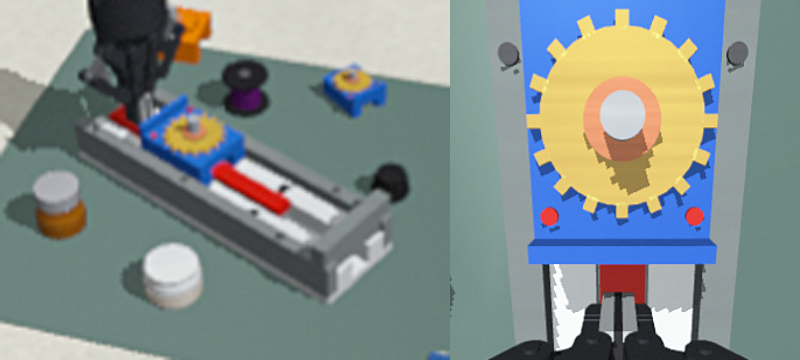

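The bar is down: 6.5 N of spring force and the tip at z = 0.036, about 9 mm of travel. The pins are no longer visible beside the bar and the pallet is flat. Now I'll push along tool +x with the bar held.

```bash
python3 -m crank '[{"delta_rot":[0,0,0],"xyz":[0.008,0,0.0005],"fingers":1},{"delta_rot":[0,0,0],"xyz":[0.016,0,0.001],"fingers":1},{"delta_rot":[0,0,0],"xyz":[0.024,0,0.001],"fingers":1},{"delta_rot":[0,0,0],"xyz":[0.032,0,0.001],"fingers":1},{"delta_rot":[0,0,0],"xyz":[0.040,0,0.001],"fingers":1},{"delta_rot":[0,0,0],"xyz":[0.048,0,0.001],"fingers":1},{"delta_rot":[0,0,0],"xyz":[0.056,0,0.001],"fingers":1},{"delta_rot":[0,0,0],"xyz":[0.064,0,0.001],"fingers":1},{"delta_rot":[0,0,0],"xyz":[0.072,0,0.001],"fingers":1},{"delta_rot":[0,0,0],"xyz":[0.080,0,0.001],"fingers":1}]'
```

```text
t: 8.2
eef_pos: [0.5585, -0.0991, 0.0363]
tool_rot: [0.002, 0.841, 0.541, -0.0]
contact_force: [-2.2, -4.8, 5.7]
gripper_width: -0.001
grasp_force: 3.6
```

```bash
python3 -m crank '[{"delta_rot":[0,0,0],"xyz":[0.008,0,0.001],"fingers":1},{"delta_rot":[0,0,0],"xyz":[0.016,0,0.001],"fingers":1},{"delta_rot":[0,0,0],"xyz":[0.024,0,0.001],"fingers":1},{"delta_rot":[0,0,0],"xyz":[0.032,0,0.001],"fingers":1},{"delta_rot":[0,0,0],"xyz":[0.040,0,0.001],"fingers":1},{"delta_rot":[0,0,0],"xyz":[0.048,0,0.001],"fingers":1},{"delta_rot":[0,0,0],"xyz":[0.056,0,0.001],"fingers":1},{"delta_rot":[0,0,0],"xyz":[0.064,0,0.001],"fingers":1},{"delta_rot":[0,0,0],"xyz":[0.072,0,0.001],"fingers":1},{"delta_rot":[0,0,0],"xyz":[0.078,0,0.001],"fingers":1}]'
python3 - <<'E'
from h import *
o=telemetry.get_obs(); print((o["eef_pos"][:2]-[.5097,-.1982])@[.4115,.9114]-.165)
W=viewer.read_camera("scene"); V=viewer.read_camera("wrist")
cv2.imwrite("pics/s5c.png",np.hstack([cv2.resize(W["img"][170:290,190:340],(450,360),interpolation=2),cv2.resize(V["img"][0:300,130:430],(350,360))])[:,:,::-1])
E
```

```text
t: 9.2
eef_pos: [0.5908, -0.0283, 0.0354]
tool_rot: [0.002, 0.841, 0.541, -0.0]
contact_force: [-3.3, -5.6, 7.0]
gripper_width: 0.002
grasp_force: 4.1
0.023245802852362996
```

View pics/s5c.png

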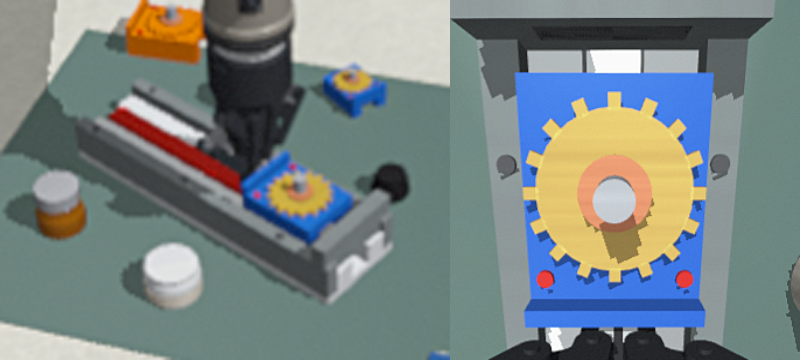

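The bar is still down and the pallet is flat, moving with a small gap left before the end stop (front edge at row 73, stop face above it in the crop). By calculation about 17 mm remain, so I'll go on slowly until the force rises.

```bash
python3 -m crank '[{"delta_rot":[0,0,0],"xyz":[0.004,0,0.0005],"fingers":1},{"delta_rot":[0,0,0],"xyz":[0.008,0,0.0005],"fingers":1},{"delta_rot":[0,0,0],"xyz":[0.011,0,0.0005],"fingers":1},{"delta_rot":[0,0,0],"xyz":[0.013,0,0.0005],"fingers":1},{"delta_rot":[0,0,0],"xyz":[0.014,0,0.0005],"fingers":1},{"delta_rot":[0,0,0],"xyz":[0.014,0,0.0005],"fingers":1}]'; python3 -m crank '[{"delta_rot":[0,0,0],"xyz":[0.001,0,0],"fingers":1},{"delta_rot":[0,0,0],"xyz":[0.002,0,0],"fingers":1},{"delta_rot":[0,0,0],"xyz":[0.002,0,0],"fingers":1}]'
```

```text
t: 9.9
eef_pos: [0.5966, -0.016, 0.035]
tool_rot: [0.002, 0.841, 0.541, -0.0]
contact_force: [-2.6, -5.3, 8.3]
gripper_width: 0.003
grasp_force: 4.0
t: 10.2
eef_pos: [0.597, -0.0151, 0.0351]
tool_rot: [0.002, 0.841, 0.541, -0.001]
contact_force: [-3.7, -7.5, 8.6]
gripper_width: -0.003
grasp_force: 5.8
```

```bash
python3 -m crank '[{"delta_rot":[0,0,0],"xyz":[0.001,0,0],"fingers":1},{"delta_rot":[0,0,0],"xyz":[0.002,0,0],"fingers":1},{"delta_rot":[0,0,0],"xyz":[0.003,0,0],"fingers":1},{"delta_rot":[0,0,0],"xyz":[0.003,0,0],"fingers":1}]'
python3 - <<'E'
from h import *
o=telemetry.get_obs(); print((o["eef_pos"][:2]-[.5097,-.1982])@[.4115,.9114]-.165)
W=viewer.read_camera("scene"); V=viewer.read_camera("wrist")
cv2.imwrite("pics/s6c.png",np.hstack([cv2.resize(W["img"][170:290,190:340],(450,360),interpolation=2),cv2.resize(V["img"][0:300,130:430],(350,360))])[:,:,::-1])
E
```

```text
t: 10.6
eef_pos: [0.597, -0.0151, 0.0351]
tool_rot: [0.003, 0.842, 0.54, -0.002]
contact_force: [-6.2, -13.1, 9.9]
gripper_width: -0.002
grasp_force: 9.6
0.03779087046470184
```

View pics/s6c.png

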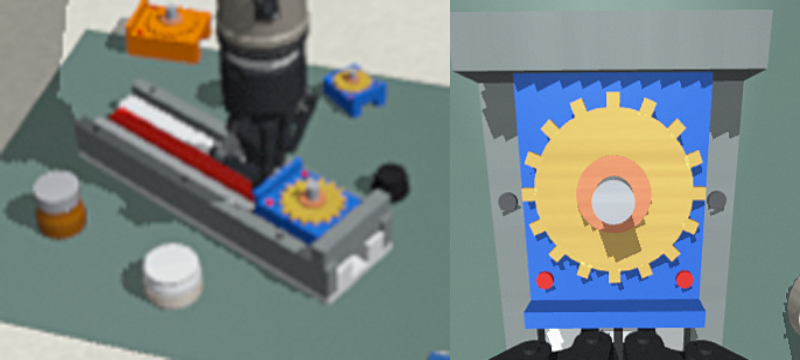

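The pallet is against the stop: the TCP no longer advances, the push force has reached 14 N, and the crop shows its front edge meeting the stop face. I'll back off slightly with the bar still held, then rise.

```bash
python3 -m crank '[{"delta_rot":[0,0,0],"xyz":[-0.004,0,0],"fingers":1},{"delta_rot":[0,0,0],"xyz":[-0.008,0,0],"fingers":1},{"delta_rot":[0,0,0],"xyz":[-0.008,0,0],"fingers":1},{"delta_rot":[0,0,0],"xyz":[-0.008,0,-0.006],"fingers":1},{"delta_rot":[0,0,0],"xyz":[-0.008,0,-0.012],"fingers":1},{"delta_rot":[0,0,0],"xyz":[-0.010,0,-0.025],"fingers":1},{"delta_rot":[0,0,0],"xyz":[-0.012,0,-0.06],"fingers":1},{"delta_rot":[0,0,0],"xyz":[-0.012,0,-0.10],"fingers":1},{"delta_rot":[0,0,0],"xyz":[-0.012,0,-0.12],"fingers":1},{"delta_rot":[0,0,0],"xyz":[-0.012,0,-0.12],"fingers":1}]'
python3 - <<'E'
from h import *
W=viewer.read_camera("scene"); V=viewer.read_camera("wrist")
cv2.imwrite("pics/s7c.png",np.hstack([cv2.resize(W["img"][170:290,190:340],(450,360),interpolation=2),cv2.resize(V["img"][0:300,130:430],(350,360))])[:,:,::-1])
E
```

```text
t: 11.7
eef_pos: [0.5945, -0.0194, 0.1567]
tool_rot: [0.001, 0.841, 0.542, 0.002]
contact_force: [0.4, -0.3, -0.7]
gripper_width: 0.002
grasp_force: 0.0
```

View pics/s7c.png

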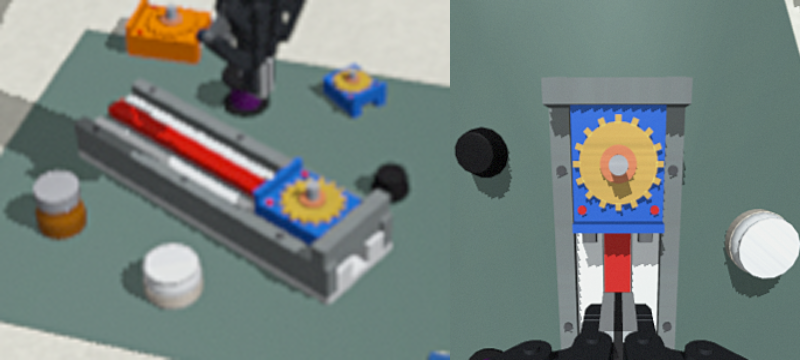

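The bar is back up, the pins show at (588,243) and (645,243) just behind the pallet, and the pallet lies flat against the stop. The arm is clear of everything.

```bash
python3 -c "
from station import job
print(job.hand_in())"
```

```text
the job is handed in; nothing more can be done
None
```

I pushed the pallet home against the end stop with the bar held down, then let the bar spring back up so the pins stand behind it; the job is handed in, but no verdict came back.

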